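Load a tube into a leaf drill jig with the fingertips

ROBOT

A 6-joint arm with a two-finger parallel gripper is mounted at the origin on the work surface; the furniture and walls round the work are solid. World frame = base frame: x ahead of the robot, y to its left, z up, the work surface at z = 0. Lengths are in m, angles in rad, forces in N, time in s.
With the tool pointing down it reaches from about 0.375 to 0.9 m from the base axis. Payload 3.1 kg.
Tool frame: the origin (TCP) lies midway between the tips of the shut fingers; the grasp point (between the pads) lies 19 mm behind it; x points along the fingers, z is the direction in which the jaws open and shut, and the axes are right-handed (so a half turn about x gives the same grasp; the last joint's range is limited). The gripper opens to 85 mm and grips with 20 to 120 N. Pads are 22 mm wide; open, the fingers measure 114 mm over their backs; the gripper's body (76 mm by 85 mm) begins 54 mm behind the grasp point. The pads swing forward as they close: fully open they stand 13 mm farther back than shut.
Start: joints at [1.034, 0.527, 1.433, -0, 1.181, -0.178], TCP at [0.219, 0.585, 0.231] pointing down, gripper open.
Joint ranges: [-3.08, 3.08], [-0.75, 2.2], [0.22, 2.44], [-1.43, 4.57], [0, 2.65], [-2.85, 2.85]. Speed limits (rad/s): [2.79, 2.79, 3.14, 3.14, 3.14, 3.14].

INTERFACE

Orientations are given as a unit quaternion [x, y, z, w].
In Python, from station import telemetry, optics, manip gives the robot as it stands.
- The arm moves only by the tool step_arm, never from a script. Its argument "commands" is a list of rows, each a list of 4 numbers: the shift along the tool's x, y, z in m, then the turn about the tool's x in rad. A call has 1 to 8 rows; each row is the pose to reach, as a shift and turn from the pose measured when the call began, along the tool's axes at that moment; what a row does not reach only later rows make up. A row lasts 1/12 s, in which the tool goes at most 41.7 mm and 7.16 degrees, less where a joint would pass 70% of its speed; a pose out of reach is approached as far as the arm can. A call with a gripper value outside its range is refused whole. "jaw" is the finger opening in m, from 0 to 0.0854, set as the call begins (left out, the last holds). The fingers move at their own pace and stop on an object; "grip_force" is the grip in N (left out, the last holds). Time passes only in rows, so rows that repeat a pose let the fingers close. It gives the time, the measured TCP pose, the force and the opening at its end, in the units of the state.
- telemetry.sense(): the state, without advancing time (a new reading comes with each control period).
- optics.snapshot(name): name is "scene" or "top" or "wrist"; returns the picture (420x560x3 uint8, red, green, blue); there is no depth.
- optics.camera_params(name): a dict with "mtx" (3x3 intrinsics, pixels), "k1" (the pictures are not rectified: a ray, as slopes to the right and down, at radius r is drawn at 1 + k1 r^2 times it, then the intrinsics apply), "origin" and "attitude" of the camera in the world. Camera axes: x right, y down, z forward; pixel columns grow to the right and rows downward; lengths in m; the calibration is good to about 2 mm. A picture is of the moment at which its call begins: read the wrist's pose just before it. camera_params takes no time and is no camera call; for the wrist camera it gives the pose at the moment of the call.
- manip.sign_off(): hands the job in, once; it reports no verdict.
The state is a dict: "t": time; "q": joint angles; "qd": joint speeds; "tau": joint torques, N m; "tcp_pos": TCP position; "tool_rot": TCP orientation; "force": force on the tool from outside, world axes, zero at the start; "ft_torque": the same for the moment, N m; "finger_gap": opening from 0.0 (shut) to 1.0 (fully open).
Only numpy, scipy, OpenCV 4.12 (cv2) and the standard library are available. Lean on these libraries where they do the work, as an engineer would, in place of code of your own. Each camera call takes 0.05 s, during which the arm holds its last target.

TASK

Load the aluminium tube into the drill jig using only your fingertips, without picking it up: push its top forward with a light fingertip, in short strokes, so that it rolls (not slides) along the two rails, away from the robot, and stops down in the vee notches, then push it endways until it butts against the round stop button. Then push the hinged leaf over and press it fully closed above the tube, let go, and leave the other things on the bench where they are.

Things in the scene. Friction and masses are not known exactly. Their poses are not given: they have to be found in the camera images.
- jig: Tube drill jig fixed to the bench: bright 160x177x10 mm plate with two steel rails, grey stop block, hinged leaf. Origin on the bench top midway between the rails; x along the rails in the rolling direction (away from the robot within 0.25 rad), y left to the stop block, z up. Rails: 12 mm thick, at y = -40 and +40 mm, flat tops 34 mm above the bench, x = -78 to +78 mm, a 10 mm lip at the near end.
- seat (a point): Where the tube's centre lies when it is fully home (jig x = 42, y = 0, z = 43.6 mm); axes as the jig's. Here each rail has a 90 degree vee notch along y, 26 mm wide and 13 mm deep (jig x = 29 to 55 mm), then 23 mm of flat top with no stop: a tube pushed too hard overruns the notches and falls off the far end.
- stop (a point): Centre of the face of the round dark steel stop button, 19 mm across (jig x = 42, y = 75, z = 43.6 mm), on the right face of the grey stop block. The block is 46 mm wide in x, from y = 79 to 110 mm, 62 mm high. The tube's left end must touch the button.
- tube: Loose aluminium tube, dark closed ends, blue bands: 32 mm diameter, 150 long, 0.1 to 0.18 kg. Origin at its centre, y along it (to the stop); x, z turn as it rolls. Starts across the rails, centre 50 mm high, 54 to 78 mm before the vee line, 12 to 24 short of the stop. A fingertip on its top moves twice as far as it and it stays when let go; pushed from behind, it rubs on the rubbery finger and jams.
- leaf (a joint): Hinge angle of the leaf, rad: 0 = closed, flat on the stop block with 2.4 mm to spare above a seated tube; grows as it opens, pi/2 = upright; starts at 1.75 to 2.0, leaning back from the tube. The hinge is stiff (1 to 2 N at the tip): the leaf stays where it is left. It cannot close on a tube that is not in the notches.
- hinge (a point): Centre of the leaf's hinge pin, 67 mm above the bench, behind the stop block (jig x = 42, y = 106 mm). The pin runs along the jig's x. The leaf swings from leaning back (towards +y of the jig) over the top to -y, onto the block and over the tube.
- leaf_tip (a point): Middle of the leaf's free end. The leaf is a plain steel plate 42 mm wide and 10 mm thick (5 mm each side of the line from hinge pin to this point), 107 mm from pin to free end, with a dark drill bush 17 mm across and 5 mm proud on its outer face, 70 mm from the pin.
- oil_bottle: Bystander, loose: squeeze bottle of cutting oil with a red nozzle, 52 mm diameter, 140 mm high, standing to the right of the jig; origin at the centre of its underside.
- deburrer: Bystander, loose: blue-handled deburring tool, 15x126x15 mm, lying to the right of the jig, pointing away; origin under its middle.
- caliper: Bystander, loose: calliper, 74x258x16 mm, lying to the left of the jig, pointing away; origin under its middle.

How it is judged:
By the outcome, as a careful person would: the job done as asked, in the order asked, and still so for the second after the job is handed in, with the robot touching nothing.
It also fails if it takes over 61 s, if anything falls off the work surface, if the arm or the gripper's body presses on something with over 40 N, if the wrist force passes 120 N, or if a joint passes its speed limit or range.

## Working session

There is one attempt and no reset: what is moved stays moved. The work goes in short steps, Python scripts to look and compute and a tool call to move; the robot and the scene stay as the last step left them, time stands still between calls to the robot, and variables do not carry over. Pictures are saved under pics/ and viewed, and the job is handed in when it is done.

Besides the shell and the picture viewer there is one more tool, called after "Request:" as a command line: name --pt "numbers of a row" for each row, then --argument value for the rest. step_arm: Moves the arm, as the interface text tells. Its arguments: {"type":"object","properties":{"commands":{"type":"array","items":{"type":"array","items":{"type":"number"}}},"jaw":{"type":"number"},"grip_force":{"type":"number"}},"required":["commands"]}

```bash
ls; mkdir -p pics
python3 - <<'E'
from station import telemetry, optics, manip
import cv2
s=telemetry.sense(); print(s)
for n in ("scene","top"):
    p=optics.camera_params(n); print(n,p)
    cv2.imwrite(f"pics/{n}0.png",cv2.cvtColor(optics.snapshot(n),cv2.COLOR_RGB2BGR))
E
```

```text
pics
{'t': 0.0, 'q': array([ 1.03350797e+00,  5.28440137e-01,  1.43394763e+00, -2.70550301e-06,
        1.18140630e+00, -1.78476336e-01]), 'qd': array([ 0.001201  ,  0.00104455, -0.00024964, -0.00038039, -0.00028418,
       -0.00151849]), 'tau': array([ 4.48415831e-04, -4.42345691e+01, -1.78027922e+01, -2.04807234e-04,
        8.40604480e-03, -1.42257807e-05]), 'tcp_pos': array([0.21904992, 0.58456451, 0.23033521]), 'tool_rot': array([-0.40307592,  0.58190484,  0.40242891,  0.58048905]), 'force': array([ 0.54676445, -0.28321989, -0.62064551]), 'ft_torque': array([-0.02642864,  0.00468117, -0.02165654]), 'finger_gap': 0.998932223949391}
scene {'mtx': array([[385.52497066,   0.        , 274.81972107],
       [  0.        , 385.52497066, 214.29853067],
       [  0.        ,   0.        ,   1.        ]]), 'k1': -0.07106141454224249, 'origin': array([-0.02132568, -0.63894764,  0.55541422]), 'attitude': array([ 0.83117237, -0.30348609,  0.15543113, -0.43919227])}
top {'mtx': array([[386.09002203,   0.        , 271.17143603],
       [  0.        , 386.09002203, 210.06436418],
       [  0.        ,   0.        ,   1.        ]]), 'k1': -0.047890215898383666, 'origin': array([ 0.26537314, -0.0984729 ,  1.08407675]), 'attitude': array([ 0.70730962, -0.70135047,  0.05411905, -0.06994103])}
```

View pics/scene0.png

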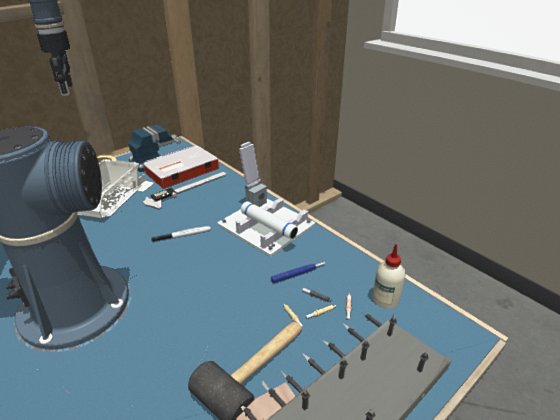

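View pics/top0.png

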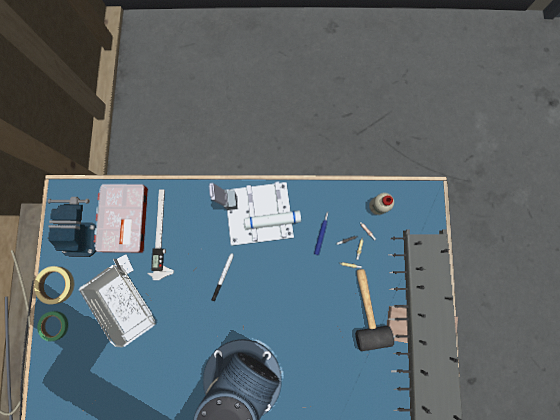

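```bash
cat > h.py <<'E'
import numpy as np, cv2
from scipy.spatial.transform import Rotation as R
from station import telemetry, optics, manip
def cam(n):
    p=optics.camera_params(n); return dict(K=p["mtx"],D=np.array([p["k1"],0,0,0.]),o=p["origin"],R=R.from_quat(p["attitude"]).as_matrix())
def ray(c,uv):
    u=cv2.undistortPoints(np.array(uv,float).reshape(-1,1,2),c["K"],c["D"]).reshape(-1,2)
    return np.c_[u,np.ones(len(u))]@c["R"].T
def onz(c,uv,z):
    d=ray(c,uv); return c["o"]+d*((z-c["o"][2])/d[:,2])[:,None]
def proj(c,P):
    P=np.array(P,float).reshape(-1,3); Rw=c["R"].T
    return cv2.projectPoints(P,cv2.Rodrigues(Rw)[0],-Rw@c["o"],c["K"],c["D"])[0].reshape(-1,2)
def tri(c1,u1,c2,u2):
    d1=ray(c1,u1)[0];d2=ray(c2,u2)[0]
    d1/=np.linalg.norm(d1);d2/=np.linalg.norm(d2)
    A=np.c_[d1,-d2];t=np.linalg.lstsq(A,c2["o"]-c1["o"],rcond=None)[0]
    a=c1["o"]+d1*t[0];b=c2["o"]+d2*t[1];return (a+b)/2,np.linalg.norm(a-b)
def snap(n,f):
    im=cv2.cvtColor(optics.snapshot(n),cv2.COLOR_RGB2BGR);cv2.imwrite(f"pics/{f}.png",im);return im
def crop(im,x0,y0,w,h,k,f):
    cv2.imwrite(f"pics/{f}.png",cv2.resize(im[y0:y0+h,x0:x0+w],None,fx=k,fy=k,interpolation=cv2.INTER_CUBIC))
def jig(J,P): # J=(x,y,yaw)
    P=np.array(P,float).reshape(-1,3);c,s=np.cos(J[2]),np.sin(J[2])
    return P@np.array([[c,-s,0],[s,c,0],[0,0,1]]).T+[J[0],J[1],0]
E
python3 - <<'E'
from h import *
crop(cv2.imread("pics/top0.png"),200,170,110,85,7,"topz")
crop(cv2.imread("pics/scene0.png"),210,130,115,130,4.5,"scz")
E
```

```text
(no output)
```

View pics/topz.png

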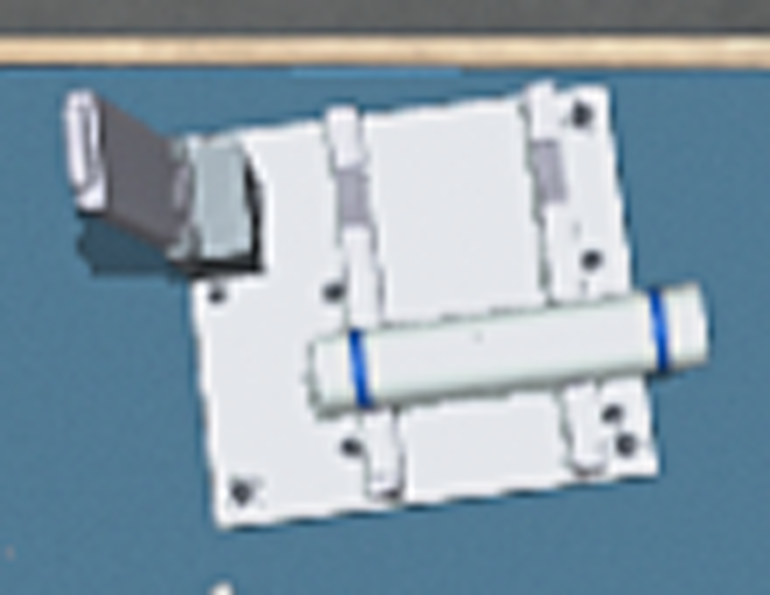

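View pics/scz.png

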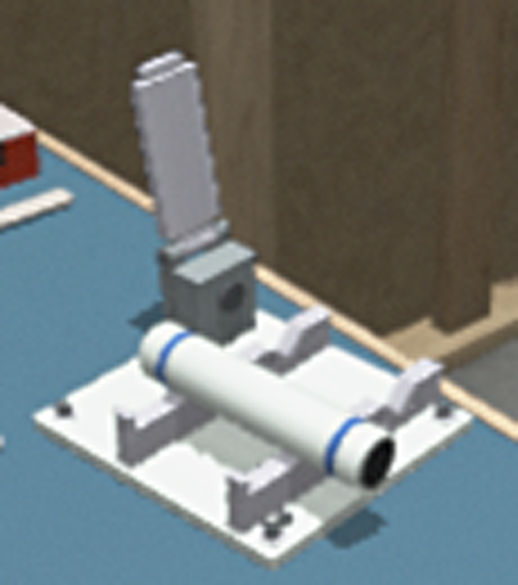

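Run:
```python
from h import *
t=cam("top");s=cam("scene")
px=lambda x,y:((x+.5)/7-.5+200,(y+.5)/7-.5+170)
sx=lambda x,y:((x+.5)/4.5-.5+210,(y+.5)/4.5-.5+130)
c=onz(t,[px(218,524),px(657,471),px(606,88)],.010);print("plate corners NL,NR,FR",c.round(4))
c=onz(s,[sx(38,417),sx(272,562),sx(473,417)],.010);print("scene NL,NR,FR",c.round(4))
# tube ends: axis z=.05; top silhouette
print("tube ends",onz(t,[px(318,376),px(700,325)],.05).round(4))
print("notch",onz(t,[px(352,194),px(550,170)],.028).round(4))
for a in [(px(84,150),sx(164,75))]: print("tip",tri(t,a[0],s,a[1]))
```

```text
plate corners NL,NR,FR [[ 0.3578  0.0386  0.01  ]
 [ 0.3805 -0.1362  0.01  ]
 [ 0.5374 -0.1154  0.01  ]]
scene NL,NR,FR [[ 0.3576  0.0373  0.01  ]
 [ 0.3779 -0.1379  0.01  ]
 [ 0.5362 -0.1154  0.01  ]]
tube ends [[ 0.412  -0.0037  0.05  ]
 [ 0.433  -0.1514  0.05  ]]
notch [[ 0.4887 -0.0137  0.028 ]
 [ 0.499  -0.0928  0.028 ]]
tip (array([0.47527535, 0.06969766, 0.16422414]), np.float64(0.0003261195618401594))
```

```bash
cat >> h.py <<'E'
def delta(target,jyaw=None):
    s=telemetry.sense();M=R.from_quat(s["tool_rot"]).as_matrix()
    return (M.T@(np.array(target)-s["tcp_pos"])).round(4)
E
python3 - <<'E'
from h import *
s=telemetry.sense();M=R.from_quat(s["tool_rot"]).as_matrix();print(s["t"],M.round(3))
c=cam("wrist");print(c["o"]-s["tcp_pos"],c["R"].round(2),(M.T@(c["o"]-s["tcp_pos"])).round(3),(M.T@c["R"]).round(3),c["K"])
J=(.451,-.059,.13)
print(jig(J,[[0,0,.21],[42e-3,0,0.2]]))
E
```

```text
0.1 [[-0.001 -0.936  0.351]
 [-0.002  0.351  0.936]
 [-1.     0.    -0.002]]
[-0.07921693  0.03047224  0.1430834 ] [[ 0.35  0.89  0.3 ]
 [ 0.94 -0.33 -0.12]
 [-0.    0.33 -0.95]] [-0.143  0.085  0.   ] [[ 0.001 -0.327  0.945]
 [ 0.    -0.945 -0.327]
 [ 1.     0.001 -0.001]] [[360.85274217   0.         280.68627091]
 [  0.         360.85274217 205.9401258 ]
 [  0.           0.           1.        ]]
[[ 0.451      -0.059       0.21      ]
 [ 0.4926456  -0.05355537  0.2       ]]
```

Run:
```python
from h import *
print(delta([.41,-.06,.235]))
```

```text
[-0.0037 -0.4051 -0.5366]
```

Request:
step_arm --pt "0 -0.025 -0.033 0" --pt "0 -0.05 -0.066 0" --pt "0 -0.075 -0.1 0" --pt "0 -0.1 -0.133 0" --pt "0 -0.125 -0.166 0" --pt "0 -0.15 -0.2 0" --pt "0 -0.175 -0.233 0" --pt "0 -0.2 -0.266 0" --jaw 0 --grip_force 30

```text
t: 0.77
tcp_pos: [0.3127, 0.2635, 0.2308]
tool_rot: [-0.403, 0.582, 0.403, 0.58]
force: [1.3, 0.1, 0.3]
finger_gap: -0.003
```

Run:
```python
from h import *
print(delta([.41,-.06,.235]),telemetry.sense()["t"])
```

```text
[-0.0037 -0.2045 -0.2689] 0.7667
```

Request:
step_arm --pt "0 -0.025 -0.033 -0.06" --pt "0 -0.05 -0.066 -0.12" --pt "0 -0.075 -0.1 -0.18" --pt "0 -0.1 -0.133 -0.24" --pt "0 -0.125 -0.166 -0.3" --pt "0 -0.15 -0.2 -0.36" --pt "-0.002 -0.18 -0.235 -0.42" --pt "-0.004 -0.204 -0.269 -0.489"

```text
t: 1.43
tcp_pos: [0.4081, -0.0561, 0.2349]
tool_rot: [0.532, -0.466, -0.532, -0.465]
force: [0.9, 1.1, 0.2]
finger_gap: -0.0
```

Run:
```python
from h import *
s=telemetry.sense();print(s["t"],s["tcp_pos"],R.from_quat(s["tool_rot"]).as_matrix().round(3),s["force"])
im=snap("wrist","w1")
```

```text
1.4333 [ 0.40813611 -0.05611966  0.23493534] [[-0.001 -0.991 -0.133]
 [-0.002 -0.133  0.991]
 [-1.     0.001 -0.002]] [0.92617216 1.0581328  0.1683014 ]
```

View pics/w1.png

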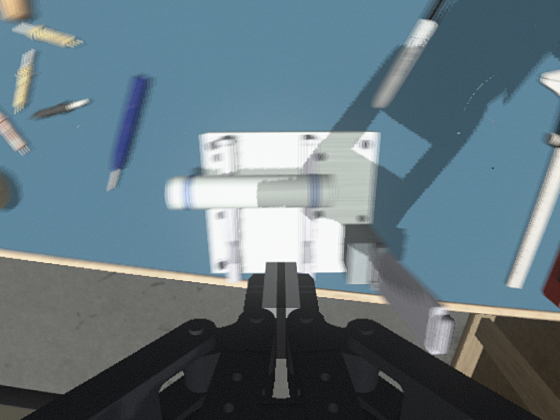

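Run:
```python
from h import *
im=snap("wrist","w2");s=telemetry.sense();print(s["tcp_pos"])
crop(im,150,110,310,260,2.5,"w2z")
c=cam("wrist");J=(.451,-.059,.13)
print(proj(c,jig(J,[[-.080,.110,.01],[-.080,-.067,.01],[.08,-.067,.01],[-.078,.04,.044],[-.078,-.04,.044],[.078,-.04,.034],[.029,-.046,.034]])).round(1), proj(c,[s["tcp_pos"]]))
```

```text
[ 0.41148222 -0.06027334  0.23562107]
[[386.7 127.1]
 [211.4 127.6]
 [220.8 268.1]
 [320.7 133.7]
 [233.7 134.1]
 [241.8 277.3]
 [234.1 236.2]] [[279.26748221 279.55252999]]
```

View pics/w2z.png

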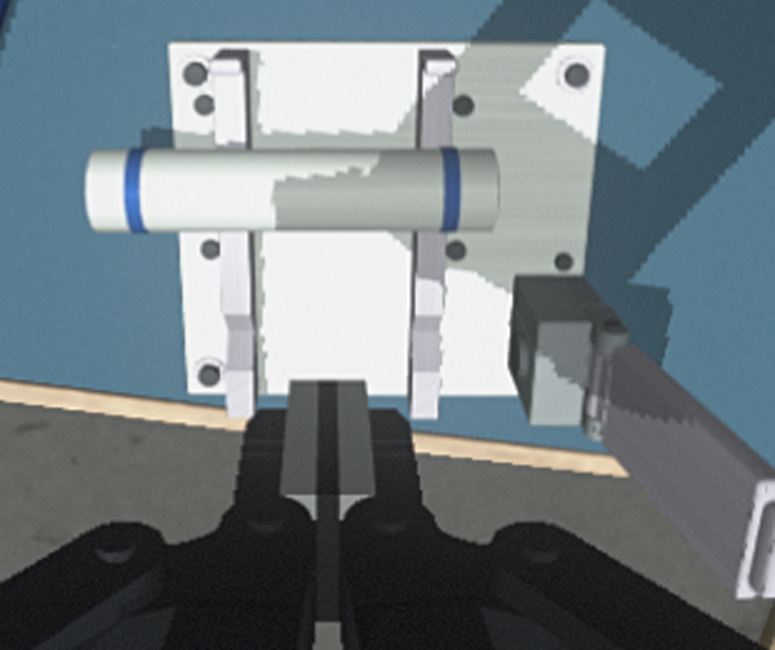

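Run:
```python
from h import *
c=cam("wrist");s=telemetry.sense();print(s["tcp_pos"],s["t"])
im=snap("wrist","w3");crop(im,150,110,310,260,2.5,"w3z")
J=(.451,-.059,.13)
print(proj(c,jig(J,[[-.080,.110,.01],[-.080,-.067,.01],[.08,-.067,.01],[-.078,.04,.044],[-.078,-.04,.044],[.078,-.04,.034],[.029,-.046,.034]])).round(1), proj(c,[s["tcp_pos"]]))
```

```text
[ 0.41148222 -0.06027334  0.23562107] 1.5333
[[386.7 127.1]
 [211.4 127.6]
 [220.8 268.1]
 [320.7 133.7]
 [233.7 134.1]
 [241.8 277.3]
 [234.1 236.2]] [[279.26748221 279.55252999]]
```

View pics/w3z.png

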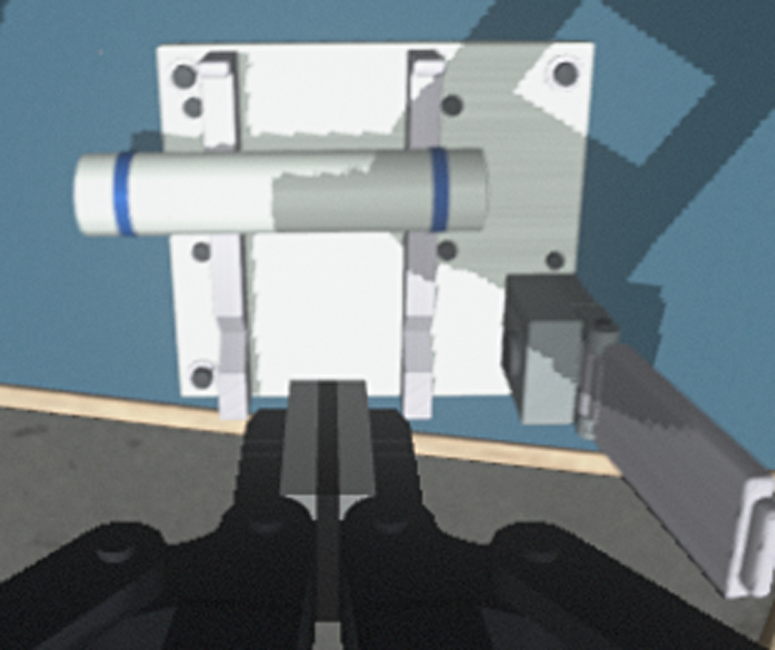

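Run:
```python
from h import *
c=cam("wrist");px=lambda x,y:((x+.5)/2.5-.5+150,(y+.5)/2.5-.5+110)
P=onz(c,[px(594,43),px(158,46),px(181,396)],.01);print(P.round(4))
q=np.array([[-.08,.11],[-.08,-.067],[.08,-.067]])
W=np.vstack([P[:,:2],[[.3578,.0386],[.3805,-.1362],[.5374,-.1154]],[[.3576,.0373],[.3779,-.1379],[.5362,-.1154]]]);Q=np.vstack([q]*3)
for w,a in((W[:3],q),(W,Q)):
    wc,ac=w-w.mean(0),a-a.mean(0)
    y=np.arctan2((ac[:,0]*wc[:,1]-ac[:,1]*wc[:,0]).sum(),(ac*wc).sum())
    t=w.mean(0)-R.from_euler('z',y).as_matrix()[:2,:2]@a.mean(0);print("J",t.round(4),y.round(4))
J=(*t,y)
rails=onz(c,[px(229,338),px(417,338)],.0275)
T=onz(c,[px(76,196),px(487,190)],.05)
T2=onz(c,[px(280,152),px(280,235)],.05)
inv=lambda P:((P-[J[0],J[1],0])@R.from_euler('z',y).as_matrix()).round(4)
print("notch?",inv(rails),"tube",inv(T),inv(T2))
print("tip px gap", onz(c,[px(292,380),px(366,380)],.2356))
```

```text
[[ 0.354   0.0442  0.01  ]
 [ 0.3775 -0.1303  0.01  ]
 [ 0.535  -0.1095  0.01  ]]
J [ 0.4475 -0.0538] 0.1321
J [ 0.4492 -0.058 ] 0.1295
notch? [[ 0.0408 -0.0366  0.0275]
 [ 0.041   0.0438  0.0275]] tube [[-0.0291 -0.0897  0.05  ]
 [-0.031   0.0662  0.05  ]] [[-0.0459 -0.0116  0.05  ]
 [-0.0132 -0.0123  0.05  ]]
tip px gap [[ 0.40062377 -0.06384083  0.2356    ]
 [ 0.39896372 -0.05086565  0.2356    ]]
```

Run:
```python
from h import *
s=telemetry.sense();print(s["t"],s["tcp_pos"],s["qd"],s["force"]); c=cam("wrist");print(c["o"]-s["tcp_pos"])
```

```text
1.5833 [ 0.4091819  -0.05711123  0.23501736] [ 0.0707045  -0.01892729  0.06685174  0.01972094  0.02575894  0.02607785] [-0.27803419  0.81390121  0.4228306 ]
[-0.0840597  -0.00934069  0.14308568]
```

Request:
step_arm --pt "0 0 0 0" --pt "0 0 0 0" --pt "0 0 0 0" --pt "0 0 0 0" --pt "0 0 0 0" --pt "0 0 0 0"

```text
t: 2.08
tcp_pos: [0.409, -0.0562, 0.2351]
tool_rot: [0.531, -0.468, -0.53, -0.467]
force: [0.3, -0.1, 0.2]
finger_gap: 0.001
```

Run:
```python
from h import *
s=telemetry.sense();print(s["t"],s["tcp_pos"],s["qd"].round(3),s["force"])
c=cam("wrist");np.savez("c4.npz",**c)
im=snap("wrist","w4");crop(im,150,110,310,260,2.5,"w4z")
print(telemetry.sense()["tcp_pos"])
```

```text
2.0833 [ 0.40902576 -0.05623236  0.23507504] [-0.007 -0.    -0.004 -0.002  0.001 -0.002] [ 0.29493226 -0.13796364  0.16253196]
[ 0.40910928 -0.05642883  0.23507034]
```

View pics/w4z.png

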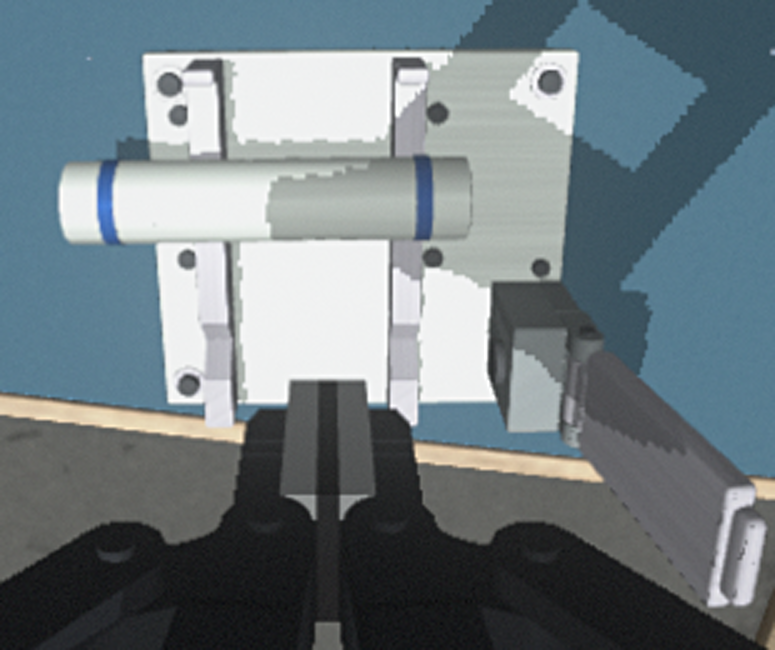

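Run:
```python
from h import *
c=dict(np.load("c4.npz"));px=lambda x,y:((x+.5)/2.5-.5+150,(y+.5)/2.5-.5+110)
P=onz(c,[px(577,52),px(143,53),px(167,404)],.01);print(P.round(4))
q=np.array([[-.08,.11],[-.08,-.067],[.08,-.067]])
W=np.vstack([P[:,:2],[[.3578,.0386],[.3805,-.1362],[.5374,-.1154]],[[.3576,.0373],[.3779,-.1379],[.5362,-.1154]]]);Q=np.vstack([q]*3)
for w,a in((W[:3],q),(W,Q)):
    wc,ac=w-w.mean(0),a-a.mean(0)
    y=np.arctan2((ac[:,0]*wc[:,1]-ac[:,1]*wc[:,0]).sum(),(ac*wc).sum())
    t=w.mean(0)-R.from_euler('z',y).as_matrix()[:2,:2]@a.mean(0);print("J",t.round(4),y.round(4))
    if len(w)==3: J=(*t,y)
inv=lambda P:((P-[J[0],J[1],0])@R.from_euler('z',J[2]).as_matrix()).round(4)
print("tube",inv(onz(c,[px(60,203),px(471,197)],.05)),inv(onz(c,[px(280,160),px(280,241)],.05)))
print("notch edge near", inv(onz(c,[px(214,325),px(405,323)],.034)))
print("block", inv(onz(c,[px(510,328),px(512,430)],.062)))
print("leaf tip L/R corners inner", [px(755,487),px(738,603)])
```

```text
[[ 0.3581  0.0389  0.01  ]
 [ 0.381  -0.1353  0.01  ]
 [ 0.5399 -0.1146  0.01  ]]
J [ 0.4517 -0.0589] 0.1325
J [ 0.4506 -0.0597] 0.1296
tube [[-0.029  -0.0939  0.05  ]
 [-0.0306  0.0625  0.05  ]] [[-0.0453 -0.0095  0.05  ]
 [-0.0133 -0.0102  0.05  ]]
notch edge near [[ 0.0293 -0.0397  0.034 ]
 [ 0.0286  0.0401  0.034 ]]
block [[0.0183 0.0781 0.062 ]
 [0.0632 0.0817 0.062 ]]
leaf tip L/R corners inner [(451.7, 304.5), (444.9, 350.9)]
```

```bash
cat >> h.py <<'E'
J=(0.4515,-0.059,0.132)
def go(x,y,z):
    s=telemetry.sense();M=R.from_quat(s["tool_rot"]).as_matrix()
    w=jig(J,[[x/1e3,y/1e3,z/1e3]])[0]
    rel=(s["tcp_pos"]-[J[0],J[1],0])@R.from_euler('z',J[2]).as_matrix()
    yaw=np.arctan2(M[1,2],M[0,2])-np.pi/2
    print("t",s["t"],"tcp jig mm",(rel*1e3).round(1),"turn",round(yaw-J[2],3),"tilt",M[:2,0].round(3),"F",(R.from_euler('z',-J[2]).apply(s["force"])).round(2))
    print("delta",(M.T@(w-s["tcp_pos"])).round(4))
E
python3 -c "
from h import *
go(-37,-8,85)"
```

```text
t 2.1333 tcp jig mm [-41.7   8.1 235.1] turn -0.006 tilt [ 0.    -0.003] F [-0.19 -0.03  0.95]
delta [ 0.1501 -0.0048 -0.0157]
```

Request:
step_arm --pt "0.02 -0.001 -0.002 0" --pt "0.045 -0.002 -0.005 0" --pt "0.07 -0.003 -0.008 0" --pt "0.095 -0.004 -0.011 0" --pt "0.118 -0.005 -0.014 0" --pt "0.135 -0.005 -0.016 0" --pt "0.145 -0.005 -0.016 0" --pt "0.15 -0.005 -0.016 0"

```text
t: 2.8
tcp_pos: [0.4156, -0.0717, 0.0837]
tool_rot: [-0.53, 0.468, 0.531, 0.467]
force: [0.7, 0.3, -0.4]
finger_gap: -0.001
```

```bash
python3 -c "
from h import *
go(-37,-8,69)"
```

```text
t 2.8 tcp jig mm [-37.3  -7.9  83.7] turn -0.006 tilt [-0.002 -0.001] F [ 0.7   0.21 -0.35]
delta [ 0.0147 -0.0003 -0.0001]
```

Request:
step_arm --pt "0.006 0 0 0" --pt "0.012 0 0 0" --pt "0.015 0 0 0" --pt "0.016 0 0 0" --pt "0.017 0 0 0" --pt "0.0175 0 0 0" --pt "0.018 0 0 0"

```text
t: 3.38
tcp_pos: [0.4158, -0.0718, 0.066]
tool_rot: [0.531, -0.468, -0.53, -0.467]
force: [0.4, 0.4, 0.3]
finger_gap: -0.001
```

```bash
python3 -c "
from h import *
go(-37,-8,66)"
```

```text
t 3.3833 tcp jig mm [-37.1  -8.   66. ] turn -0.006 tilt [-0.001 -0.002] F [0.41 0.4  0.34]
delta [ 0.     -0.0001  0.    ]
```

Request:
step_arm --pt "0.0005 0 0 0" --pt "0.001 0 0 0" --pt "0.001 0 0 0"

```text
t: 3.63
tcp_pos: [0.4161, -0.0719, 0.0658]
tool_rot: [0.531, -0.468, -0.53, -0.467]
force: [0.2, 0.8, 7.9]
finger_gap: -0.002
```

```bash
python3 -c "
from h import *
go(-37,-8,66)"
```

```text
t 3.6333 tcp jig mm [-36.8  -8.1  65.8] turn -0.006 tilt [-0.    -0.002] F [0.25 0.75 7.94]
delta [-0.0002  0.0002  0.0001]
```

Request:
step_arm --pt "0.0004 -0.003 0 0" --pt "0.0004 -0.007 0 0" --pt "0.0004 -0.011 0 0" --pt "0.0004 -0.015 0 0" --pt "0.0004 -0.019 0 0" --pt "0.0004 -0.022 0 0" --pt "0.0004 -0.024 0 0" --pt "0.0004 -0.024 0 0"

```text
t: 4.3
tcp_pos: [0.4406, -0.0685, 0.0658]
tool_rot: [0.531, -0.468, -0.53, -0.467]
force: [-0.2, 1.9, 7.0]
finger_gap: 0.002
```

```bash
python3 -c "
from h import *
go(-37,-8,66)
snap('scene','s1');im=snap('top','t1');crop(im,200,170,110,85,7,'t1z')"
```

```text
t 4.3 tcp jig mm [-12.1  -7.9  65.8] turn -0.006 tilt [ 0.001 -0.002] F [0.05 1.87 6.99]
delta [-0.0002  0.0249 -0.0002]
```

View pics/t1z.png

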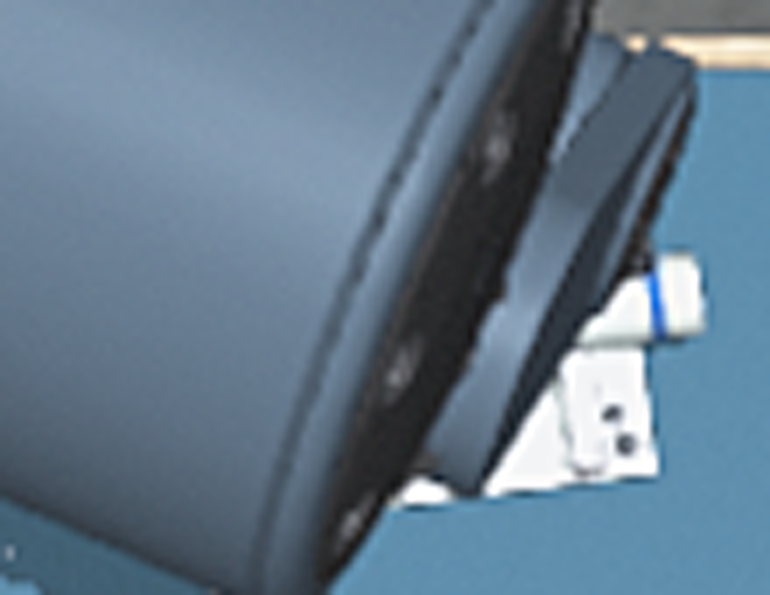

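Request:
step_arm --pt "-0.003 0 0 0" --pt "-0.005 0.002 0 0" --pt "-0.005 0.009 0 0" --pt "-0.005 0.014 0 0" --pt "-0.003 0.014 0 0" --pt "-0.001 0.014 0 0" --pt "0 0.014 0 0" --pt "0.0004 0.014 0 0"

```text
t: 5.07
tcp_pos: [0.4265, -0.0703, 0.0655]
tool_rot: [0.531, -0.468, -0.53, -0.467]
force: [-1.3, -0.6, 9.6]
finger_gap: 0.005
```

```bash
python3 -c "
from h import *
go(-37,-8,66)
c=cam('wrist');np.savez('c5.npz',**c)
snap('wrist','w5')"
```

```text
t 5.0667 tcp jig mm [-26.2  -7.9  65.5] turn -0.006 tilt [ 0.001 -0.002] F [-1.38 -0.39  9.6 ]
delta [-0.0005  0.0108 -0.0001]
```

View pics/w5.png

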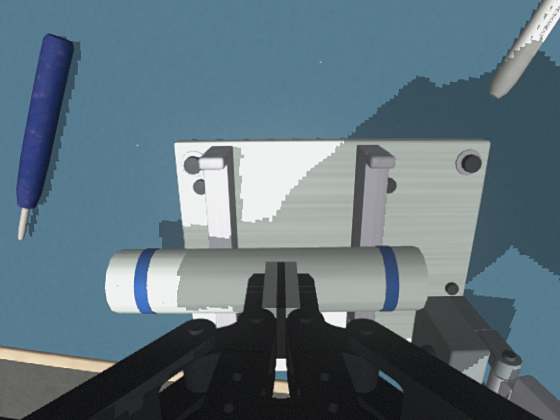

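```bash
cat >> h.py <<'E'
def inv(P): return ((np.array(P)-[J[0],J[1],0])@R.from_euler('z',J[2]).as_matrix()*1e3).round(1)
E
python3 -c "
from h import *
c=dict(np.load('c5.npz'))
for u,a,b in((130,249,313),(210,248,311),(350,247,309.5),(410,246.5,309)):print(inv(onz(c,[(u,a),(u,b)],.05)))
print(inv(onz(c,[(105,281),(428,278)],.05)))
"
```

```text
[[-34.  -81.3  50. ]
 [  3.3 -87.   50. ]]
[[-34.6 -41.7  50. ]
 [  1.7 -44.4  50. ]]
[[-34.9  26.3  50. ]
 [  1.   28.5  50. ]]
[[-34.9  55.7  50. ]
 [  1.1  60.   50. ]]
[[-15.9 -97.1  50. ]
 [-17.2  67.   50. ]]
```

Request:
step_arm --pt "0.0001 -0.003 0 0" --pt "0.0001 -0.007 0 0" --pt "0.0001 -0.012 0 0" --pt "0.0001 -0.017 0 0" --pt "0.0001 -0.022 0 0" --pt "0.0001 -0.026 0 0" --pt "0.0001 -0.029 0 0" --pt "0.0001 -0.03 0 0"

```text
t: 5.78
tcp_pos: [0.4569, -0.0661, 0.0658]
tool_rot: [0.531, -0.468, -0.53, -0.468]
force: [0.6, 2.2, 6.4]
finger_gap: 0.002
```

```bash
python3 -c "
from h import *
go(-37,-8,66)
"
```

```text
t 5.7833 tcp jig mm [ 4.4 -7.7 65.8] turn -0.006 tilt [ 0.001 -0.002] F [0.87 2.09 6.44]
delta [-0.0002  0.0414 -0.0005]
```

Request:
step_arm --pt "-0.003 0 0 0" --pt "-0.005 0.002 0 0" --pt "-0.005 0.009 0 0" --pt "-0.005 0.0145 0 0" --pt "-0.003 0.0145 0 0" --pt "-0.001 0.0145 0 0" --pt "0 0.0145 0 0" --pt "0.0001 0.0145 0 0"

```text
t: 6.45
tcp_pos: [0.4426, -0.068, 0.0658]
tool_rot: [0.531, -0.468, -0.53, -0.468]
force: [-0.8, 0.8, 4.9]
finger_gap: 0.0
```

```bash
python3 -c "
from h import *
go(-37,-8,66)
c=cam('wrist');np.savez('c5.npz',**c)
snap('wrist','w6')"
```

```text
t 6.45 tcp jig mm [-10.   -7.7  65.8] turn -0.007 tilt [ 0.001 -0.002] F [-0.66  0.9   4.93]
delta [-0.0003  0.027  -0.0004]
```

View pics/w6.png

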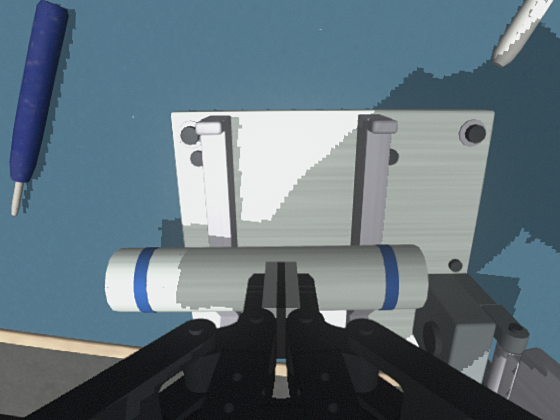

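Request:
step_arm --pt "0.0003 -0.003 0 0" --pt "0.0003 -0.007 0 0" --pt "0.0003 -0.012 0 0" --pt "0.0003 -0.017 0 0" --pt "0.0003 -0.022 0 0" --pt "0.0003 -0.026 0 0" --pt "0.0003 -0.029 0 0" --pt "0.0003 -0.03 0 0"

```text
t: 7.17
tcp_pos: [0.4732, -0.0637, 0.0659]
tool_rot: [0.531, -0.468, -0.529, -0.468]
force: [-0.2, 1.9, 6.6]
finger_gap: -0.004
```

```bash
python3 -c "
from h import *
go(-37,-8,66)
"
```

```text
t 7.1667 tcp jig mm [20.8 -7.5 65.9] turn -0.007 tilt [ 0.002 -0.001] F [0.11 1.94 6.57]
delta [-0.0002  0.0578 -0.0009]
```

Request:
step_arm --pt "-0.003 0 0 0" --pt "-0.005 0.002 0 0" --pt "-0.005 0.009 0 0" --pt "-0.005 0.0155 0 0" --pt "-0.003 0.0155 0 0" --pt "-0.001 0.0155 0 0" --pt "0 0.0155 0 0" --pt "0.0002 0.0155 0 0"

```text
t: 7.83
tcp_pos: [0.4579, -0.0657, 0.0657]
tool_rot: [0.531, -0.468, -0.529, -0.468]
force: [-1.3, 0.8, 5.9]
finger_gap: -0.002
```

```bash
python3 -c "
from h import *
go(-37,-8,66)
c=cam('wrist');np.savez('c5.npz',**c)
snap('wrist','w7')"
```

```text
t 7.8333 tcp jig mm [ 5.5 -7.5 65.7] turn -0.007 tilt [ 0.002 -0.001] F [-1.16  0.96  5.92]
delta [-0.0004  0.0425 -0.0008]
```

View pics/w7.png

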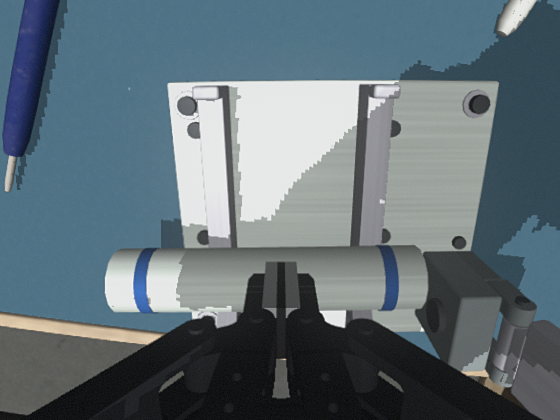

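Request:
step_arm --pt "0.0003 -0.003 0 0" --pt "0.0003 -0.006 0 0" --pt "0.0003 -0.01 0 0" --pt "0.0003 -0.014 0 0" --pt "0.0003 -0.018 0 0" --pt "0.0003 -0.021 0 0" --pt "0.0003 -0.023 0 0" --pt "0.0003 -0.024 0 0"

```text
t: 8.55
tcp_pos: [0.4824, -0.0623, 0.0659]
tool_rot: [0.531, -0.467, -0.529, -0.468]
force: [-1.8, 1.7, 6.8]
finger_gap: 0.001
```

```bash
python3 -c "
from h import *
go(-37,-8,66)
c=cam('wrist');np.savez('c5.npz',**c)
snap('wrist','w8')"
```

```text
t 8.55 tcp jig mm [30.1 -7.3 65.9] turn -0.007 tilt [ 0.003 -0.001] F [-1.57  1.9   6.75]
delta [-0.0003  0.0671 -0.0012]
```

View pics/w8.png

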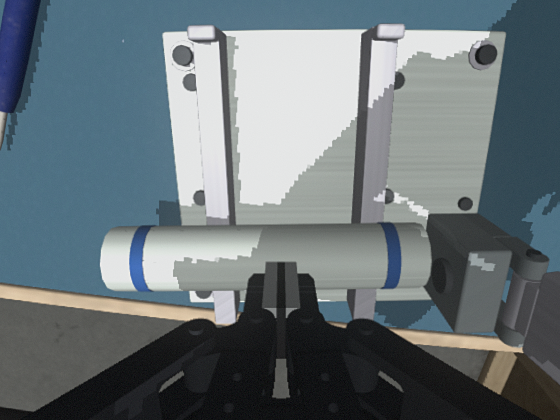

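Request:
step_arm --pt "0.0003 -0.002 0 0" --pt "0.0003 -0.004 0 0" --pt "0.0003 -0.006 0 0" --pt "0.0003 -0.008 0 0" --pt "0.0003 -0.009 0 0" --pt "0.0003 -0.01 0 0" --pt "0.0003 -0.01 0 0"

```text
t: 9.18
tcp_pos: [0.4927, -0.061, 0.0655]
tool_rot: [0.531, -0.467, -0.529, -0.469]
force: [-0.1, 1.9, 3.3]
finger_gap: -0.003
```

```bash
python3 -c "
from h import *
go(-37,-8,66)
c=cam('wrist');np.savez('c5.npz',**c)
snap('wrist','w9')"
```

```text
t 9.1833 tcp jig mm [40.6 -7.4 65.5] turn -0.008 tilt [ 0.004 -0.001] F [0.2  1.91 3.29]
delta [-0.0007  0.0775 -0.0012]
```

View pics/w9.png

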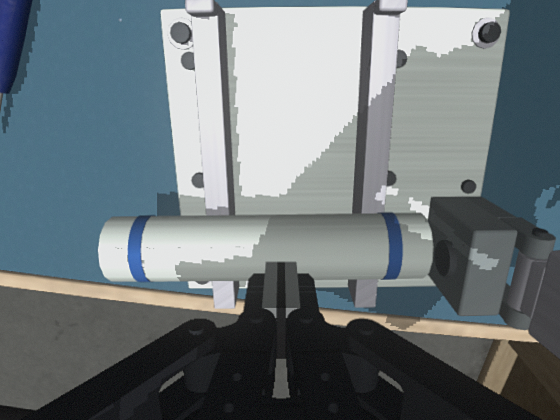

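Request:
step_arm --pt "-0.003 0 0 0" --pt "-0.006 0.002 0 0" --pt "-0.006 0.009 0 0" --pt "-0.006 0.012 0 0" --pt "-0.006 0.012 0 0"

```text
t: 9.65
tcp_pos: [0.4789, -0.0624, 0.0713]
tool_rot: [0.53, -0.468, -0.53, -0.468]
force: [-0.7, 0.2, -0.3]
finger_gap: 0.008
```

```bash
python3 -c "
from h import *
go(-37,-8,66)
c=cam('wrist');np.savez('c5.npz',**c)
snap('wrist','w10')"
```

```text
t 9.65 tcp jig mm [26.7 -6.9 71.3] turn -0.008 tilt [0.001 0.   ] F [-0.7   0.33 -0.35]
delta [ 0.0053  0.0637 -0.0016]
```

View pics/w10.png

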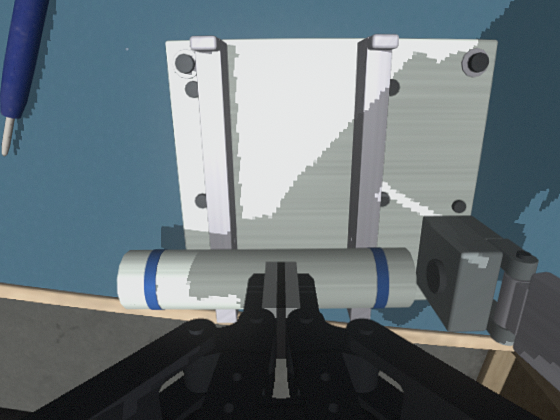

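```bash
python3 -c "
from h import *
c=dict(np.load('c5.npz'))
for z in (.0436,.05):
  for u,a,b in((135,250.5,309),(210,250,308),(350,249.5,307),(400,248.5,306)):print(inv(onz(c,[(u,a),(u,b)],z))[:,0])
  print(inv(onz(c,[(117,281),(414,276)],z)))
s=telemetry.sense();J0=J
for x,z in((42,.0436),(32,.0498)):
  for yy in (0,): print(x,[proj(c,jig(J,[[(x+16*np.cos(a))*1e-3,yy,z+.016*np.sin(a)] for a in np.linspace(0,6.28,60)]))[:,1].min(),proj(c,jig(J,[[(x+16*np.cos(a))*1e-3,yy,z+.016*np.sin(a)] for a in np.linspace(0,6.28,60)]))[:,1].max()])
"
```

```text
[25.5 62.1]
[25.3 61.2]
[25.5 61.1]
[25.2 60.9]
[[ 44.  -96.2  43.6]
 [ 41.8  65.9  43.6]]
[22.4 57.6]
[22.2 56.8]
[22.4 56.6]
[22.1 56.4]
[[ 40.2 -92.8  50. ]
 [ 38.1  63.2  50. ]]
42 [np.float64(247.76903920450735), np.float64(308.20360677197465)]
32 [np.float64(235.50483809222354), np.float64(298.66898846207454)]
```

```bash
python3 -c "
from h import *
print(inv(onz(cam('top'),[(326,214),(318,254),(385,205)],.01)))
go(42,-120,95);go(42,-120,38)
snap('scene','s2');crop(cv2.imread('pics/s2.png'),190,120,160,140,4.5,'s2z')
"
```

```text
[[ -28.  -166.6   10. ]
 [-136.2 -128.4   10. ]
 [ -23.3 -335.8   10. ]]
t 9.7 tcp jig mm [27.4 -7.2 71.4] turn -0.008 tilt [ 0.002 -0.   ] F [ 0.24  0.62 -0.12]
delta [-0.0235 -0.0155 -0.1127]
t 9.7 tcp jig mm [27.4 -7.2 71.4] turn -0.008 tilt [ 0.002 -0.   ] F [ 0.24  0.62 -0.12]
delta [ 0.0335 -0.0154 -0.1127]
```

View pics/s2z.png

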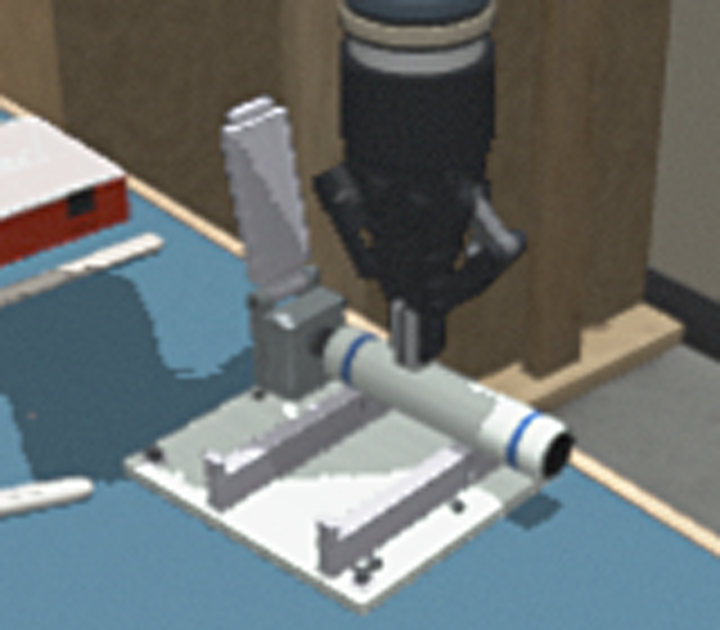

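Request:
step_arm --pt "-0.012 -0.001 -0.002 0" --pt "-0.022 -0.005 -0.015 0" --pt "-0.024 -0.01 -0.038 0" --pt "-0.024 -0.015 -0.063 0" --pt "-0.024 -0.0155 -0.088 0" --pt "-0.024 -0.0155 -0.105 0" --pt "-0.024 -0.0155 -0.115 0" --pt "-0.024 -0.0155 -0.117 0"

```text
t: 10.42
tcp_pos: [0.5106, -0.1787, 0.0955]
tool_rot: [0.531, -0.468, -0.528, -0.469]
force: [0.5, -0.2, -0.6]
finger_gap: 0.003
```

```bash
python3 -c "
from h import *
go(42,-120,40)
"
```

```text
t 10.4167 tcp jig mm [  42.8 -126.5   95.5] turn -0.01 tilt [ 0.004 -0.001] F [ 0.52 -0.22 -0.59]
delta [0.0555 0.0011 0.0066]
```

Request:
step_arm --pt "0.008 0.001 0.001 0" --pt "0.02 0.001 0.003 0" --pt "0.034 0.001 0.005 0" --pt "0.046 0.001 0.006 0" --pt "0.053 0.001 0.0065 0" --pt "0.0555 0.001 0.007 0.01" --pt "0.0555 0.001 0.007 0.01" --pt "0.0555 0.001 0.007 0.01"

```text
t: 11.08
tcp_pos: [0.509, -0.1715, 0.0401]
tool_rot: [0.529, -0.47, -0.526, -0.472]
force: [-0.1, 0.7, -1.6]
finger_gap: 0.004
```

```bash
python3 -c "
from h import *
go(42,-100,40)
c=cam('wrist');np.savez('c5.npz',**c);snap('wrist','w11')
"
```

```text
t 11.0833 tcp jig mm [  42.2 -119.1   40.1] turn -0.02 tilt [ 0.004 -0.001] F [-0.01  0.67 -1.65]
delta [0.0001 0.0006 0.0191]
```

View pics/w11.png

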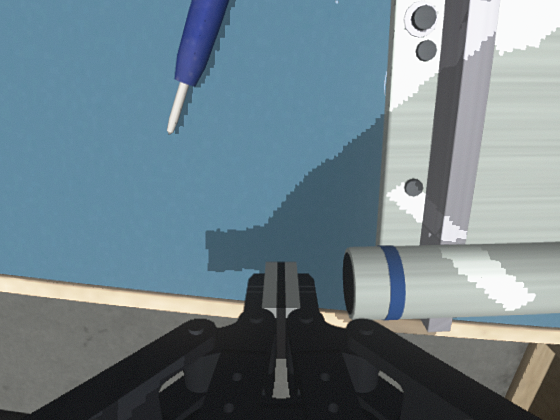

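Request:
step_arm --pt "0 0.0005 0.004 -0.01" --pt "0 0.0005 0.01 -0.02" --pt "0 0.0005 0.016 -0.02" --pt "0 0.0005 0.02 -0.02" --pt "0 0.0005 0.022 -0.02" --pt "0 0.0005 0.024 -0.02" --pt "0 0.0005 0.026 -0.02" --pt "0 0.0005 0.028 -0.02"

```text
t: 11.8
tcp_pos: [0.5062, -0.1445, 0.0406]
tool_rot: [0.534, -0.465, -0.53, -0.467]
force: [0.1, -3.6, 1.4]
finger_gap: -0.005
```

```bash
python3 -c "
from h import *
go(42,-81.5,40)
"
```

```text
t 11.8 tcp jig mm [ 42.9 -92.   40.6] turn 0.0 tilt [ 0.006 -0.003] F [-0.33 -3.58  1.37]
delta [0.0006 0.0009 0.0105]
```

Request:
step_arm --pt "0 0.0005 0.001 0" --pt "0 0.0005 0.0022 0" --pt "0 0.0005 0.0034 0" --pt "0 0.0005 0.0046 0" --pt "0 0.0005 0.0058 0" --pt "0 0.0005 0.007 0" --pt "0 0.0005 0.008 0" --pt "0 0.0005 0.0085 0"

```text
t: 12.47
tcp_pos: [0.5068, -0.1408, 0.0413]
tool_rot: [0.538, -0.465, -0.527, -0.465]
force: [-2.6, -17.4, 1.9]
finger_gap: -0.005
```

```bash
python3 -c "
from h import *
go(42,-81.5,40)
"
```

```text
t 12.4667 tcp jig mm [ 44.  -88.4  41.3] turn 0.003 tilt [ 0.011 -0.01 ] F [ -4.83 -16.95   1.89]
delta [0.0012 0.002  0.0069]
```

```bash
python3 -c "
from h import *
c=cam('wrist');np.savez('c5.npz',**c);im=snap('wrist','w12')
im=snap('scene','s3');crop(im,190,120,160,140,4.5,'s3z')
go(42,-81.5,40)
"
```

```text
t 12.5667 tcp jig mm [ 44.1 -88.4  41.3] turn 0.003 tilt [ 0.011 -0.01 ] F [ -3.68 -16.07   1.83]
delta [0.0012 0.0021 0.0069]
```

View pics/w12.png

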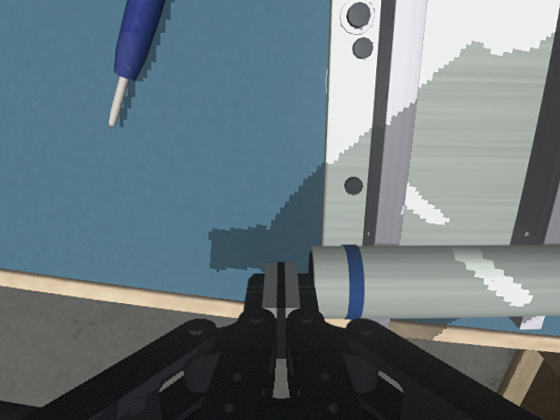

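View pics/s3z.png

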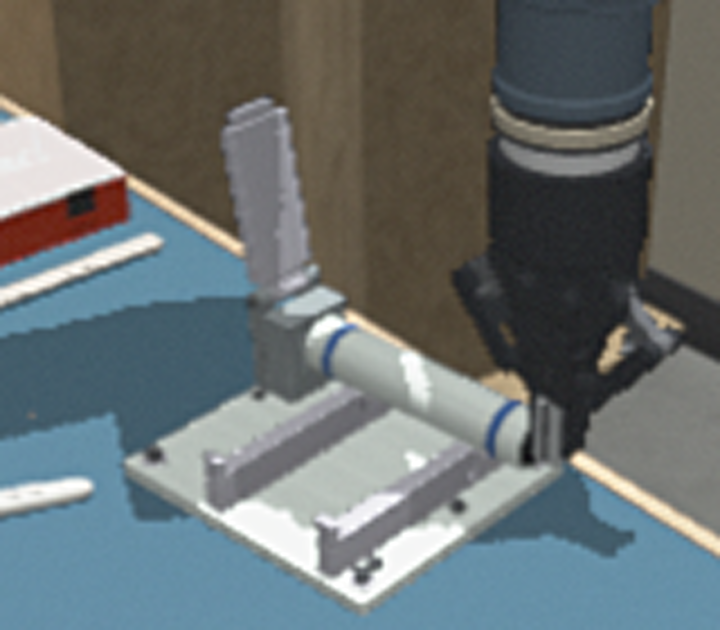

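```bash
python3 -c "
from h import *
s=cam('scene')
sx=lambda x,y:((x+.5)/4.5-.5+190,(y+.5)/4.5-.5+120)
for y in(-75,-72,-78):
  print(y,[((p+.5)*4.5-.5-np.array([190,120])*4.5).round(0) for p in proj(s,jig(J,[[.042,y/1e3,.0596],[.026,y/1e3,.0436],[.042,(150+y)/1e3,.0596]]))])
c=dict(np.load('c5.npz'))
print([proj(c,jig(J,[[.026,y/1e3,.0436],[.042,y/1e3,.0596]])).round(1).tolist() for y in (-72,-75,-78)])
"
```

```text
-75 [array([539., 418.]), array([518., 458.]), array([327., 317.])]
-72 [array([534., 416.]), array([513., 455.]), array([323., 315.])]
-78 [array([543., 421.]), array([522., 460.]), array([330., 319.])]
[[[317.4, 246.0], [319.0, 299.3]], [[310.4, 246.0], [311.6, 299.2]], [[303.4, 245.9], [304.2, 299.2]]]
```

Request:
step_arm --pt "0 0 -0.002 0" --pt "0 0 -0.006 0" --pt "0 0 -0.015 0" --pt "0 0 -0.025 0" --pt "-0.01 0 -0.03 0" --pt "-0.035 0 -0.03 0" --pt "-0.065 0 -0.03 0" --pt "-0.1 0 -0.03 0"

```text
t: 13.23
tcp_pos: [0.5085, -0.1693, 0.1412]
tool_rot: [0.536, -0.466, -0.529, -0.465]
force: [0.7, 0.1, -0.3]
finger_gap: -0.003
```

```bash
python3 -c "
from h import *
c=cam('wrist');go(42,-20,240);snap('wrist','w13');
print(proj(c,jig(J,[[.026,y/1e3,.0436] for y in (-72,-75,-78)])).round(1).tolist(),proj(c,jig(J,[[.042,y/1e3,.0596] for y in (-72,-75,-78,75,79)])).round(1).tolist())
"
```

```text
t 13.2333 tcp jig mm [  41.9 -116.8  141.2] turn 0.002 tilt [ 0.007 -0.007] F [ 0.7  -0.01 -0.35]
delta [-0.0996 -0.0009  0.096 ]
[[345.8, 185.9], [341.5, 185.8], [337.2, 185.8]] [[348.2, 215.7], [343.7, 215.7], [339.2, 215.7], [560.9, 216.6], [566.3, 216.7]]
```

View pics/w13.png

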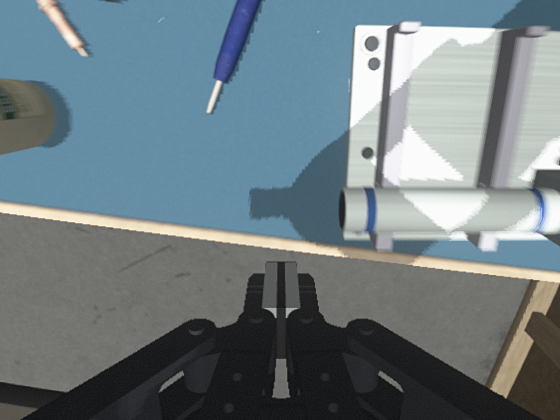

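Request:
step_arm --pt "-0.02 0 0.006 0" --pt "-0.045 0 0.02 0" --pt "-0.065 0.005 0.045 0" --pt "-0.08 0.015 0.072 0" --pt "-0.09 0.03 0.1 0" --pt "-0.095 0.045 0.125 0" --pt "-0.095 0.05 0.138 0" --pt "-0.095 0.05 0.14 0"

```text
t: 13.95
tcp_pos: [0.4403, -0.0358, 0.2399]
tool_rot: [0.541, -0.464, -0.525, -0.465]
force: [0.2, -0.1, 0.0]
finger_gap: 0.001
```

```bash
python3 -c "
from h import *
c=cam('wrist');np.savez('c5.npz',**c);im=snap('wrist','w14');crop(im,200,100,310,260,2.5,'w14z')
print(inv([[.4753,.0697,.164]]))
go(42,185,235)
"
```

```text
[[ 40.5 124.4 164. ]]
t 14.0 tcp jig mm [ -6.5  23.  239.9] turn 0.004 tilt [ 0.019 -0.014] F [0.37 0.37 0.76]
delta [ 0.0031 -0.0492  0.1618]
```

View pics/w14.png

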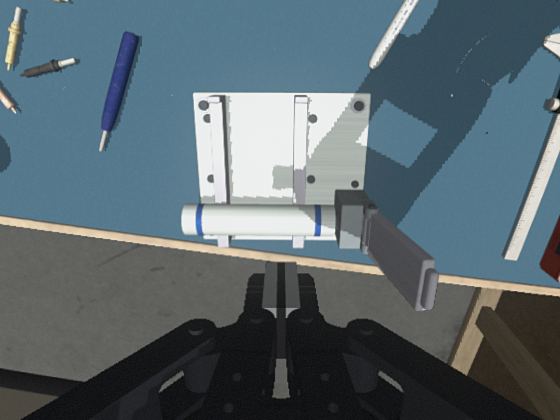

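Request:
step_arm --pt "0 -0.004 0.008 0" --pt "0 -0.012 0.03 0" --pt "0 -0.022 0.06 0" --pt "0 -0.032 0.095 0" --pt "0 -0.042 0.125 0" --pt "0 -0.048 0.15 0" --pt "0 -0.049 0.16 0" --pt "0 -0.049 0.162 0"

```text
t: 14.67
tcp_pos: [0.4697, 0.1315, 0.2374]
tool_rot: [0.542, -0.463, -0.525, -0.465]
force: [0.5, 0.1, -0.7]
finger_gap: 0.001
```

```bash
python3 -c "
from h import *
go(42,180,150)
im=snap('scene','s4');crop(im,190,80,160,140,4.5,'s4z')
snap('wrist','w15')
"
```

```text
t 14.6667 tcp jig mm [ 43.1 186.4 237.4] turn 0.007 tilt [ 0.019 -0.014] F [ 0.52  0.02 -0.7 ]
delta [ 0.0874  0.0026 -0.005 ]
```

View pics/s4z.png

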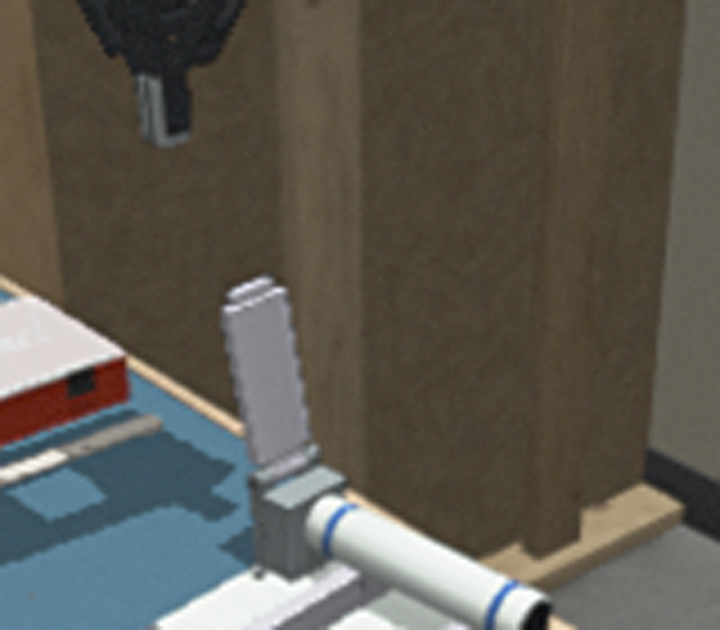

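View pics/w15.png

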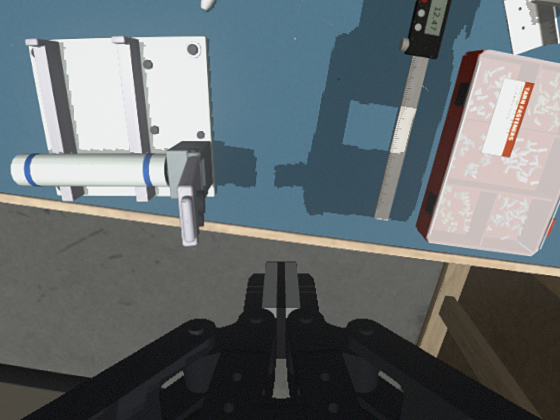

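Request:
step_arm --pt "0.01 0 -0.001 0" --pt "0.028 0.001 -0.002 0" --pt "0.048 0.002 -0.003 0" --pt "0.066 0.002 -0.004 0" --pt "0.079 0.002 -0.005 0" --pt "0.086 0.002 -0.005 0" --pt "0.087 0.002 -0.005 0"

```text
t: 15.35
tcp_pos: [0.4688, 0.1217, 0.1493]
tool_rot: [0.54, -0.466, -0.525, -0.465]
force: [0.2, -0.7, 0.1]
finger_gap: 0.003
```

```bash
python3 -c "
from h import *
go(42,150,150)
snap('wrist','w16')
"
```

```text
t 15.35 tcp jig mm [ 40.9 176.9 149.3] turn 0.003 tilt [ 0.015 -0.015] F [ 0.09 -0.69  0.08]
delta [-0.0002 -0.001  -0.0269]
```

View pics/w16.png

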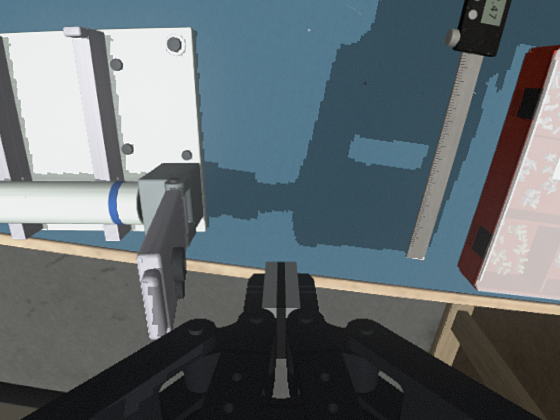

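Request:
step_arm --pt "-0.002 -0.001 -0.006 0" --pt "-0.004 -0.001 -0.013 0" --pt "-0.006 -0.001 -0.02 0" --pt "-0.008 -0.001 -0.027 0" --pt "-0.01 -0.001 -0.034 0" --pt "-0.012 -0.001 -0.041 0" --pt "-0.013 -0.001 -0.047 0" --pt "-0.013 -0.001 -0.052 0"

```text
t: 16.07
tcp_pos: [0.4772, 0.0702, 0.1643]
tool_rot: [0.541, -0.465, -0.524, -0.465]
force: [-0.7, 2.2, 2.0]
finger_gap: -0.0
```

```bash
python3 -c "
from h import *
go(42,99,160)
im=snap('scene','s5');crop(im,190,80,160,140,4.5,'s5z')
"
```

```text
t 16.0667 tcp jig mm [ 42.5 124.7 164.3] turn 0.003 tilt [ 0.017 -0.015] F [-0.36  2.31  2.04]
delta [ 0.0048  0.0006 -0.0256]
```

View pics/s5z.png

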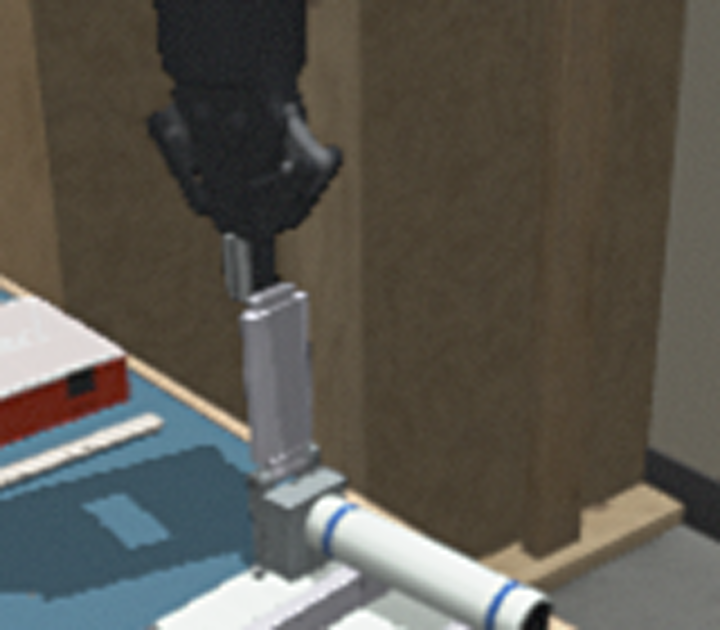

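Request:
step_arm --pt "0.002 0 -0.006 0" --pt "0.003 0 -0.013 0" --pt "0.005 0 -0.02 0" --pt "0.006 0 -0.027 0" --pt "0.008 0 -0.033 0" --pt "0.01 0 -0.039 0" --pt "0.012 0 -0.045 0" --pt "0.014 0 -0.049 0"

```text
t: 16.78
tcp_pos: [0.4843, 0.02, 0.1508]
tool_rot: [0.541, -0.465, -0.524, -0.465]
force: [-0.1, 0.6, 1.3]
finger_gap: -0.002
```

```bash
python3 -c "
from h import *
go(42,55,138)
go(42,39,119)
"
```

```text
t 16.7833 tcp jig mm [ 42.9  74.  150.8] turn 0.002 tilt [ 0.017 -0.016] F [-0.01  0.63  1.33]
delta [ 0.0132  0.0011 -0.0188]
t 16.7833 tcp jig mm [ 42.9  74.  150.8] turn 0.002 tilt [ 0.017 -0.016] F [-0.01  0.63  1.33]
delta [ 0.0324  0.0015 -0.0344]
```

Request:
step_arm --pt "0.003 0 -0.005 0" --pt "0.006 0.001 -0.01 0" --pt "0.01 0.001 -0.015 0" --pt "0.014 0.001 -0.019 0" --pt "0.019 0.001 -0.023 0" --pt "0.024 0.001 -0.028 0" --pt "0.029 0.001 -0.032 0" --pt "0.033 0.001 -0.035 0"

```text
t: 17.45
tcp_pos: [0.4884, -0.0157, 0.1177]
tool_rot: [0.54, -0.466, -0.524, -0.465]
force: [0.4, 1.0, 0.5]
finger_gap: -0.003
```

```bash
python3 -c "
from h import *
go(42,28,96)
go(42,13,82)
im=snap('scene','s6');crop(im,190,80,160,140,4.5,'s6z')
"
```

```text
t 17.45 tcp jig mm [ 42.3  38.1 117.7] turn 0.002 tilt [ 0.017 -0.015] F [0.5  0.9  0.46]
delta [ 0.0218  0.0006 -0.0097]
t 17.45 tcp jig mm [ 42.3  38.1 117.7] turn 0.002 tilt [ 0.017 -0.015] F [0.5  0.9  0.46]
delta [ 0.0361  0.0008 -0.0244]
```

View pics/s6z.png

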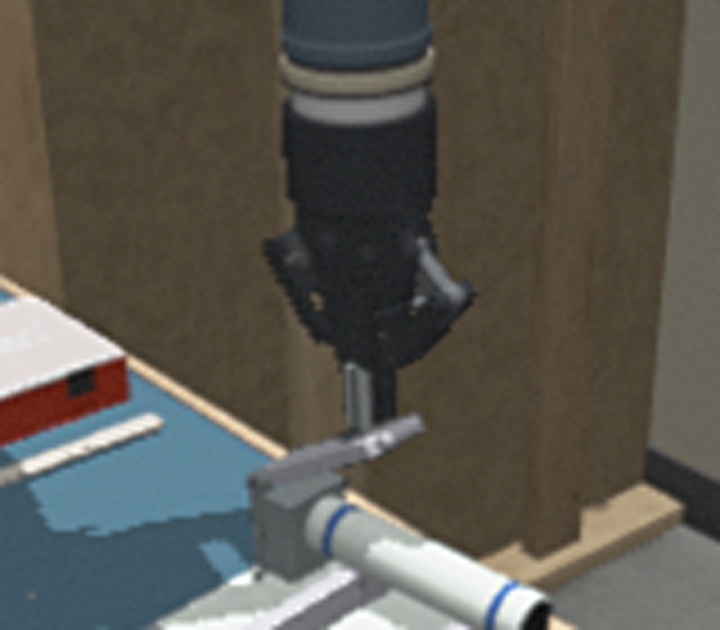

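Request:
step_arm --pt "0.004 0 -0.004 0" --pt "0.009 0 -0.008 0" --pt "0.014 0.001 -0.012 0" --pt "0.019 0.001 -0.016 0" --pt "0.024 0.001 -0.019 0" --pt "0.028 0.001 -0.022 0" --pt "0.032 0.001 -0.024 0" --pt "0.036 0.001 -0.026 0"

```text
t: 18.17
tcp_pos: [0.4913, -0.0428, 0.0812]
tool_rot: [0.54, -0.466, -0.524, -0.465]
force: [-0.8, -0.3, 0.6]
finger_gap: 0.0
```

```bash
python3 -c "
from h import *
go(42,10,73)
im=snap('scene','s7');crop(im,190,100,160,140,4.5,'s7z')
"
```

```text
t 18.1667 tcp jig mm [41.6 10.8 81.2] turn 0.001 tilt [ 0.016 -0.015] F [-0.79 -0.16  0.61]
delta [ 0.0082 -0.0003 -0.0007]
```

View pics/s7z.png

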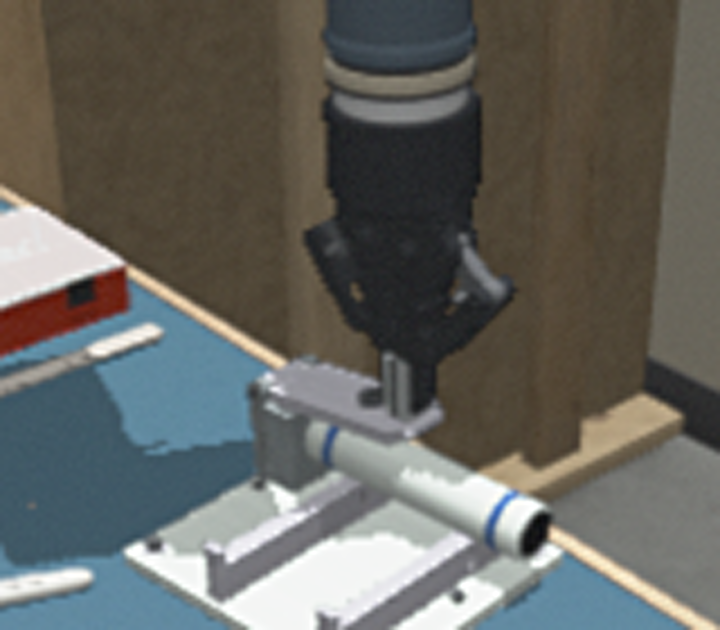

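Leaf is nearly closed with the fingertip just beyond the bush. Next I press it down slowly.

Request:
step_arm --pt "0.002 0 -0.0005 0" --pt "0.004 0 -0.001 0" --pt "0.006 0 -0.001 0" --pt "0.0075 0 -0.001 0" --pt "0.009 0 -0.001 0" --pt "0.01 0 -0.001 0" --pt "0.0105 0 -0.001 0" --pt "0.0105 0 -0.001 0"

```text
t: 18.88
tcp_pos: [0.4916, -0.0441, 0.0718]
tool_rot: [0.54, -0.466, -0.524, -0.465]
force: [-3.0, 2.1, 13.7]
finger_gap: -0.0
```

```bash
python3 -c "
from h import *
go(42,10,73)
im=snap('scene','s8');crop(im,190,100,160,140,4.5,'s8z')
"
```

```text
t 18.8833 tcp jig mm [41.7  9.5 71.8] turn 0.002 tilt [ 0.016 -0.016] F [-2.74  2.44 13.68]
delta [-0.0012 -0.0003  0.0005]
```

View pics/s8z.png

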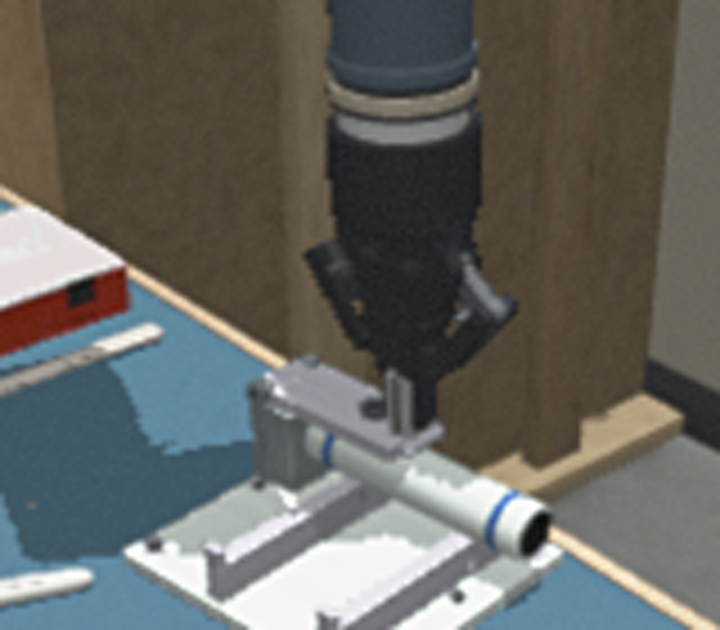

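Request:
step_arm --pt "0.0012 0 0 0" --pt "0.0018 0 0 0" --pt "0.0018 0 0 0"

```text
t: 19.18
tcp_pos: [0.4916, -0.0441, 0.0717]
tool_rot: [0.541, -0.466, -0.524, -0.465]
force: [-3.3, -1.0, 15.9]
finger_gap: 0.004
```

Request:
step_arm --pt "-0.003 0 0 0" --pt "-0.01 0 0 0" --pt "-0.025 0 0 0" --pt "-0.05 0 0 0" --pt "-0.08 0.01 0 0" --pt "-0.11 0.03 0 0" --pt "-0.135 0.04 0 0" --pt "-0.14 0.04 0 0"

```text
t: 19.85
tcp_pos: [0.4491, -0.0473, 0.2145]
tool_rot: [0.542, -0.465, -0.523, -0.465]
force: [0.1, -0.1, -0.2]
finger_gap: 0.0
```

Request:
step_arm --pt "0 0 0 0" --pt "0 0 0 0" --pt "0 0 0 0" --pt "0 0 0 0" --pt "0 0 0 0" --pt "0 0 0 0"

```text
t: 20.35
tcp_pos: [0.4489, -0.0471, 0.2135]
tool_rot: [0.542, -0.465, -0.523, -0.465]
force: [0.8, 0.2, -0.1]
finger_gap: 0.004
```

```bash
python3 -c "
from h import *
go(42,10,73)
c=cam('wrist');im=snap('wrist','w20');im2=snap('scene','s9')
a=cv2.resize(im[80:290,130:410],None,fx=2,fy=2,interpolation=cv2.INTER_CUBIC);cv2.imwrite('pics/w20z.png',a)
crop(im2,190,120,160,130,4.5,'s9z')
print(proj(c,jig(J,[[.042,-.075,.0596],[.058,-.075,.0436],[.026,-.075,.0436],[.063,-.001,.072],[.021,-.001,.072],[.021,.106,.072],[.063,.106,.072]])).round(1))
"
```

```text
t 20.35 tcp jig mm [ -1.   12.1 213.5] turn 0.002 tilt [ 0.019 -0.017] F [ 0.79  0.13 -0.11]
delta [ 0.1412 -0.0407  0.0006]
[[186.8 228.4]
 [192.6 237. ]
 [189.8 205.6]
 [268.3 256.8]
 [267.8 212.4]
 [395.1 213.7]
 [389.7 258.1]]
```

View pics/w20z.png

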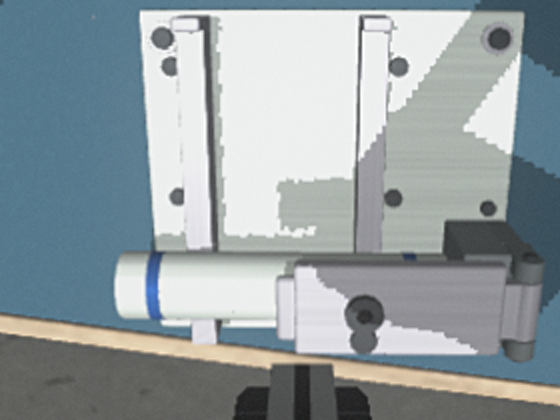

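View pics/s9z.png

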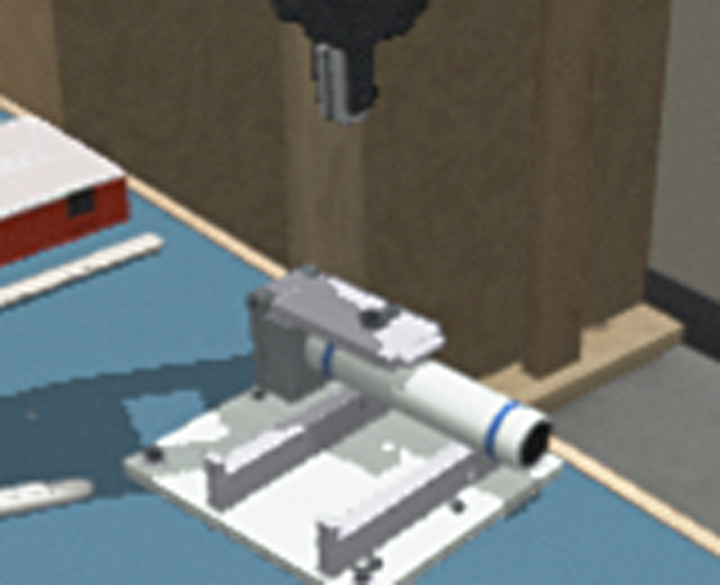

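```bash
python3 -c "
from h import *
im=cv2.imread('pics/w16.png');crop(im,90,150,120,90,6,'w16z')
im=cv2.imread('pics/w15.png')
crop(im,110,120,120,90,6,'w15z')"
```

```text
(no output)
```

View pics/w16z.png

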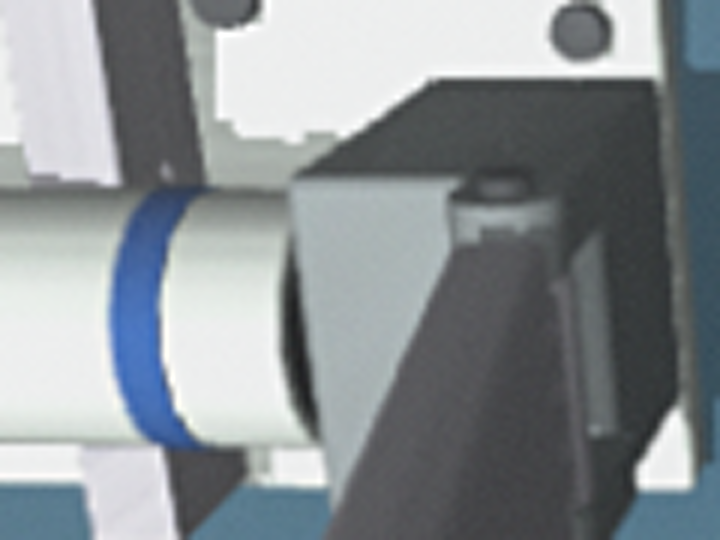

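View pics/w14z.png

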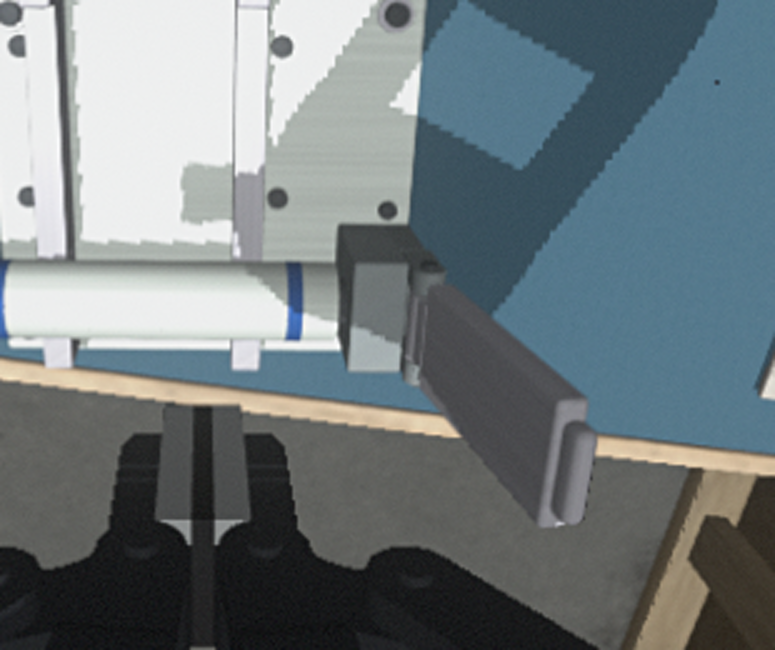

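```bash
python3 -c "
from h import *
im=snap('top','t9');crop(im,200,170,110,85,7,'t9z')
manip.sign_off();print(telemetry.sense()['t'])"
```

```text
the job is handed in; nothing more can be done
the job is handed in; nothing more can be done
```

The tube is in the notches and against the stop button, the leaf is closed over it, and I handed the job in at about 20.5 s of the 61 s.

- **Rolling:** I rolled the tube along the rails in four short strokes plus a slow final nudge, with a light fingertip on its top. The downward force at the readings was about 3–10 N. It dropped into the vees, and the wrist view put its centre at about jig x = 42–43 mm.
- **Stop button:** I pushed it endways until it stalled at 17 N. Its right end then lay at jig y ≈ -75 mm, and it was still there within about a millimetre after the leaf was closed. This is where it should be when butted, and the wrist view showed no clear gap at the block.
- **Leaf:** I pushed it over and pressed at about 16 N. The fingertip stopped at 71.7 mm, against an expected closed height of 72 mm. After I let go and backed about 140 mm clear, the leaf stayed closed.
- **Other things:** The last views showed nothing knocked over. I did not re-measure the positions of the bottle, deburrer and calliper.

No check failed. The button contact was judged from the stall force and the tube-end position, because the closed leaf hides it from the cameras. Early pictures taken while the arm was still swinging read about 5 mm off, so I measured again once it had settled.

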